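# Disinfect the pulse oximeter in the ultraviolet box

## Robot

A 6-joint arm with a two-finger parallel gripper is mounted at the origin on the work surface. World frame = base frame: x ahead of the robot, y to its left, z up, the work surface at z = 0. Lengths are in m, angles in degrees, forces in N, time in s.
With the tool pointing down it reaches from about 0.3 to 0.85 m from the base axis. Payload 5.4 kg.
Tool frame: the origin (TCP) lies on the centre line of the jaws, within the pads' length; the fingertips stand 11 mm ahead of it and the grasp point (between the pads) lies 8 mm behind it; x points along the fingers, y is the direction in which the jaws open and shut, and the axes are right-handed (so a half turn about x gives the same grasp; the last joint's range is limited). The gripper opens to 85 mm and grips with 20 to 120 N. Pads are 22 mm wide; open, the fingers measure 114 mm over their backs; the gripper's body (76 mm by 85 mm) begins 54 mm behind the grasp point. The pads swing forward as they close: fully open they stand 13 mm farther back than shut.
Start: joints at [-81.366, 9.076, 91.501, -0, 79.423, -12.038], TCP at [0.203, -0.538, 0.242] pointing down, gripper open.
Joint ranges: [-166.64, 166.64], [-54.1, 131.32], [10.49, 154.53], [-73.88, 253.88], [9.74, 151.15], [-171.62, 171.62]. Speed limits (degrees/s): [147.25, 147.25, 180, 180, 180, 180].

## Interface

Orientations are given as [roll, pitch, yaw] about the fixed x, y, z axes, in that order (R = Rz(yaw) Ry(pitch) Rx(roll)).
In Python, from station import arm, eyes gives the robot as it stands. The module is installed in compiled form; this text tells all that it offers.
- The arm moves only by the tool arm_command, never from a script. Its argument "rows" is a list of rows, each an object of numbers: "tx", "ty", "tz": the shift along the tool's x, y, z in cm; "turn": the turn about the tool's x in rad. In form: [{"tx": .., "ty": .., "tz": .., "turn": ..}, ...]. A call has 1 to 12 rows; each row is the pose to reach, as a shift and turn from the pose commanded when the call began, along the tool's axes at that moment; what a row does not reach only later rows make up. A row lasts 1/10 s, in which the tool goes at most 50 mm and 8.59 degrees, less where a joint would pass 70% of its speed; a pose out of reach is approached as far as the arm can. A call with a gripper value outside its range is refused whole. "claw" is the opening, from 0 (shut) to 1 (fully open), set as the call begins (left out, the last holds). The fingers move at their own pace and stop on an object; the grip force is fixed at half the most. Time passes only in rows, so rows that repeat a pose let the fingers close. It gives the time, the measured TCP pose, the force and the opening at its end, in the units of the state.
- arm.get_obs(): the state, without advancing time (a new reading comes with each control period).
- eyes.camera(name): name is "side" or "top" or "wrist"; returns a dict with "pixels" (420x560x3 uint8, blue, green, red), "vfov" (degrees; the focal length in pixels is half the picture's height over the tangent of half this angle, whatever the lens; pixels are square), "cx", "cy" (the principal point, pixels), "R" (3x3) and "t" (3): a world point X has camera coordinates R X + t. Camera axes: x right, y down, z forward; pixel columns grow to the right and rows downward; lengths in m; the calibration is good to about 2 mm. The wrist camera is an equidistant fisheye: a pixel r from the principal point sees the ray r / f radians off the axis. A picture is of the moment at which its call begins. There is no depth.
- arm.close_job(): hands the job in, once; it reports no verdict.
The state is a dict: "t": time; "joint_pos": joint angles; "dq": joint speeds; "tau": joint torques, N m; "eef_pos": TCP position; "orientation": TCP orientation; "wrist_force": force on the tool from outside, world axes, zero at the start; "moment": the same for the moment, N m; "width": opening from 0.0 (shut) to 1.0 (fully open).
Only numpy, scipy, OpenCV 4.12 (cv2) and the standard library are available. Lean on these libraries where they do the work, as an engineer would, in place of code of your own. Each camera call takes 0.05 s, during which the arm holds its last target.

## Task

Lay the fingertip pulse oximeter, display still up, gently on the floor of the ultraviolet disinfecting box and let go of it, then close the box's lid fully without slamming it. Only once the lid is shut, switch on the box's lamp by flipping the toggle with the long bat over to its other side. Leave the toggle with the short bat and the other things on the counter as they are.

Things in the scene. Friction and masses are not known exactly. Their poses are not given: they have to be found in the camera images.
- oximeter: loose fingertip pulse oximeter, a small clam of two rounded shells, white upper and grey lower with a dark gap between, 60 (x) x 34 (y) x 30 (z) mm, about 60 g; a dark display on its top face. Origin at the centre of its underside; z is up, x is its length. Stands display up on the counter.
- uv_box: fixed white open-topped box, outside 200 (x) x 140 (y) x 60 (z) mm, walls 6 mm, floor 5 mm thick (inside 188 x 128 mm, 55 mm deep). Origin at the centre of its underside. Its lid is hinged along its +y long side, at y = +70 mm, z = 60 mm; the hinge line runs along x. A lamp tube inside, along the +y wall, is for show only.
- uv_lid (a joint): angle of the box's lid in rad: 0 shut flat on the box, 1.57 upright, 2.0 the stop of opening. Starts open, a little past upright (leaning away from the box). The stiff hinge holds the lid wherever it is left; it moves with about 1 to 2.5 N at the free edge, so it must be pushed or led all the way down.
- uv_lid_edge (a point): middle of the lid's free edge: the outer end of a steel lip 70 mm wide and 6 mm thick, 152 mm from the hinge line. The lid itself is a flat white plate, 200 mm along the hinge, 140 mm from hinge to edge, 8 mm thick; when shut it fills 60 to 68 mm above the counter.
- lamp_switch_base: fixed grey box 90 (x) x 80 (y) x 50 (z) mm carrying the lamp's toggle, the one with the LONG steel bat, in the middle of its top. Origin at the centre of its underside. The bat pivots about the box's y axis at x = y = 0, 52 mm above the counter; it is 48 mm long from pivot to tip, 6 mm thick at the foot and 12 mm near the tip.
- lamp_switch (a joint): angle of the long bat in rad: 0 = off, leaning 25 degrees to -x of its box (the side nearer the robot); 0.872 = on, leaning 25 degrees to +x. An over-centre spring holds it at either end and snaps it across past the middle (0.436); the push needed at the tip is about 4.5 N at the end and falls to none at the middle.
- lamp_switch_tip (a point): centre of the tip of the long bat; off, it is 20 mm to -x of the pivot and 95 mm above the counter.
- other_switch_base: fixed grey box of the same size and shape carrying another toggle, with a SHORT steel bat (24 mm from pivot to tip), not to be touched; the two boxes may stand in either order. Origin at the centre of its underside.
- other_switch (a joint): angle of the short bat in rad, 0 as it stands; it must stay there.
- thermometer: bystander: loose ear thermometer lying on the counter, a white rounded handle 100 x 34 x 28 mm with a grey tapered nose 30 mm long at its +x end; origin under the middle of its length, 60 mm from the handle's rear end. It may stand in the oximeter's place and the other way about.
- pump_bottle: bystander: loose upright white bottle, 60 mm across, 130 mm high; origin at the centre of its underside.
- strip_tub: bystander: loose upright test strip tub, 42 mm across, 70 mm high; origin at the centre of its underside.
Not all that is in view belongs to the job. What is shaped like the oximeter but purple or yellow is not meant.

How it is judged:
By the outcome, as a careful person would: the job done as asked, in the order asked, and still so for the second after the job is handed in, with the robot touching nothing.
It also fails if it takes over 58 s, if anything falls off the work surface, if the arm or the gripper's body presses on something with over 40 N, if the wrist force passes 120 N, or if a joint passes its speed limit or range.

## Working session

There is one attempt and no reset: what is moved stays moved. The work goes in short steps, Python scripts to look and compute and a tool call to move; the robot and the scene stay as the last step left them, time stands still between calls to the robot, and variables do not carry over. Pictures are saved under pics/ and viewed, and the job is handed in when it is done.

Besides the shell and the picture viewer there is one more tool, called after "Call:" as name(argument=value, ...) on one line, values as JSON. arm_command: Moves the arm, as the interface text tells. Its arguments: {"type":"object","properties":{"rows":{"type":"array","items":{"type":"object","properties":{"tx":{"type":"number"},"ty":{"type":"number"},"tz":{"type":"number"},"turn":{"type":"number"}}}},"claw":{"type":"number"}},"required":["rows"]}

```bash
mkdir -p pics; cat > h.py <<'E'
import numpy as np, cv2
from station import arm, eyes
def snap(n,f):
    c=eyes.camera(n); cv2.imwrite('pics/'+f,c['pixels']); 
    np.savez('pics/'+f+'.npz',**{k:np.array(v) for k,v in c.items()}); return c
def load(f): 
    d=np.load('pics/'+f+'.npz'); return {k:d[k] for k in d}
def ray(c,u,v,fish=False):
    H=c['pixels'].shape[0]; f=H/2/np.tan(np.radians(float(c['vfov']))/2)
    a=np.array([u-c['cx'],v-c['cy']],float)
    if fish:
        r=np.hypot(*a); th=r/f; d=np.array([*(a/max(r,1e-9)*np.sin(th)),np.cos(th)])
    else: d=np.array([a[0]/f,a[1]/f,1.])
    R=np.array(c['R']);t=np.array(c['t']); return -R.T@t, R.T@d
def onz(c,u,v,z,fish=False):
    o,d=ray(c,u,v,fish); return o+d*(z-o[2])/d[2]
def two(c1,p1,c2,p2):
    o1,d1=ray(c1,*p1);o2,d2=ray(c2,*p2)
    d1/=np.linalg.norm(d1); d2/=np.linalg.norm(d2)
    s=np.linalg.lstsq(np.c_[d1,-d2],o2-o1,rcond=None)[0]
    a=o1+s[0]*d1;b=o2+s[1]*d2; return (a+b)/2,np.linalg.norm(a-b)
def proj(c,X,fish=False):
    H=c['pixels'].shape[0]; f=H/2/np.tan(np.radians(float(c['vfov']))/2)
    p=np.array(c['R'])@np.array(X)+np.array(c['t'])
    if fish:
        r=np.hypot(p[0],p[1]);th=np.arctan2(r,p[2]);return np.array([c['cx'],c['cy']])+p[:2]/r*th*f
    return np.array([c['cx'],c['cy']])+f*p[:2]/p[2]
E
python3 - <<'E'
from h import *
for n in ['side','top','wrist']:
    c=snap(n,n+'0.png'); print(n,c['vfov'],c['cx'],c['cy'],-np.array(c['R']).T@np.array(c['t']))
print(arm.get_obs())
E
```

```text
side 55.13132267487911 279.9889136903623 216.20833145811787 [0.38459363 0.59953581 0.88172619]
top 57.93272107513727 280.78087953102613 208.87900018113893 [0.47273272 0.01210854 0.85027581]
wrist 65.70646984690485 274.3380121800517 206.37103480093748 [ 0.26795994 -0.51293501  0.37391381]
{'t': 0.15, 'joint_pos': array([-8.13655003e+01,  9.10370555e+00,  9.15563923e+01,  1.68561752e-03,
        7.94244325e+01, -1.20393433e+01]), 'dq': array([-0.0625739 , -0.03678727, -0.31454249, -0.05334619, -0.01139188,
        0.0301553 ]), 'tau': array([ 7.19205709e-04, -3.96381462e+01, -3.31784070e+01, -2.90888547e-04,
        5.52245532e-03,  1.15255954e-06]), 'eef_pos': array([ 0.20290657, -0.53752068,  0.24154253]), 'orientation': array([-103.16201471,   89.91545335,   97.51151767]), 'wrist_force': array([-0.81615619, -0.65047972,  0.12052782]), 'moment': array([ 0.00564255, -0.05591217,  0.01623135]), 'width': 1.0019963731685595}
```

View pics/side0.png

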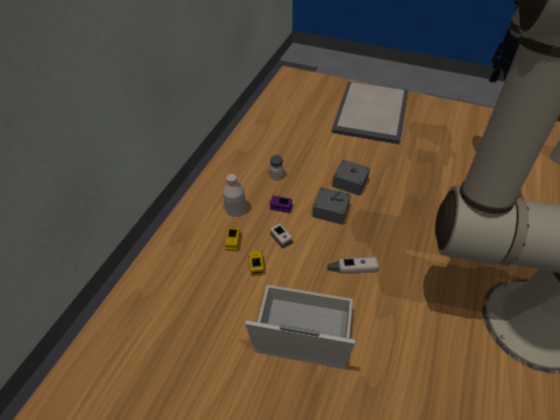

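View pics/top0.png

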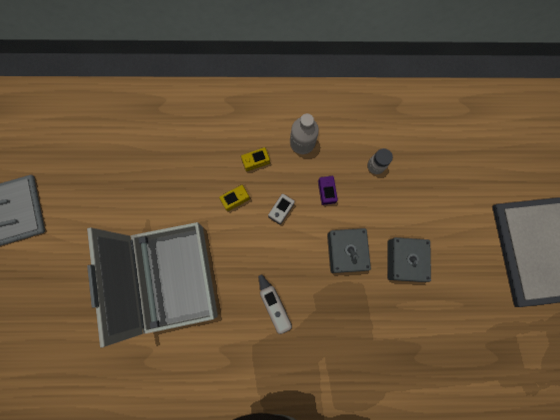

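View pics/wrist0.png

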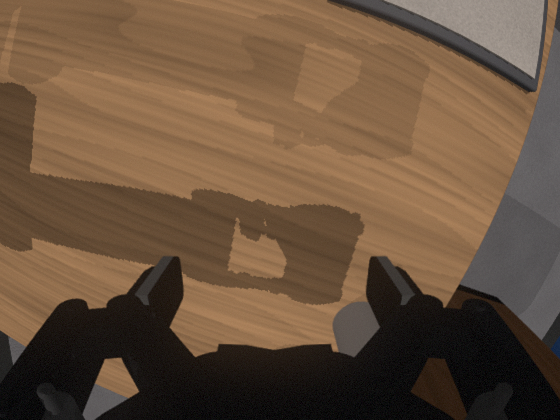

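Candidates in the top view are white/grey at (281,209), yellow at (256,160) and (234,198), purple at (328,190), and the white thermometer with its nose at (274,307). By description the white one at (281,209) is the oximeter. I'll check that and both switches in a close crop.

```bash
python3 - <<'E'
from h import *
t=load('top0.png')['pixels']; s=load('side0.png')['pixels']
a=cv2.resize(t[180:290,240:440],(800,440),interpolation=cv2.INTER_CUBIC)
b=cv2.resize(s[150:260,260:380],(400,366),interpolation=cv2.INTER_CUBIC)
cv2.imwrite('pics/crop1.png',a)
cv2.imwrite('pics/crop2.png',cv2.resize(s[150:260,250:390],(800,629),interpolation=cv2.INTER_CUBIC)[:600])
cv2.imwrite('pics/crop3.png',cv2.resize(t[215:350,80:225],(644,600),interpolation=cv2.INTER_CUBIC))
E
```

```text
(no output)
```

View pics/crop1.png

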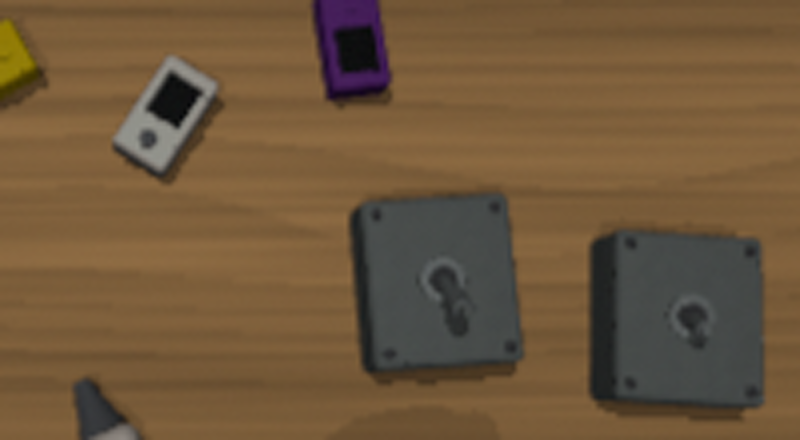

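View pics/crop2.png

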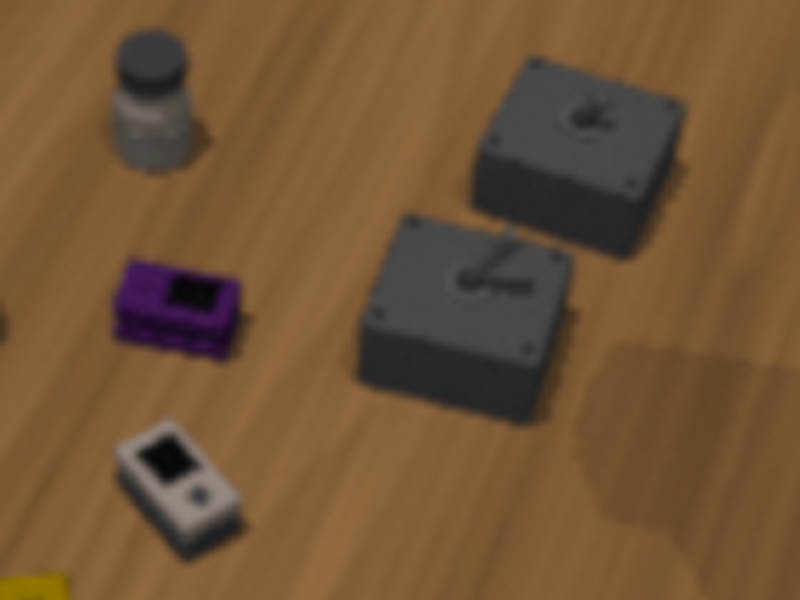

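View pics/crop3.png

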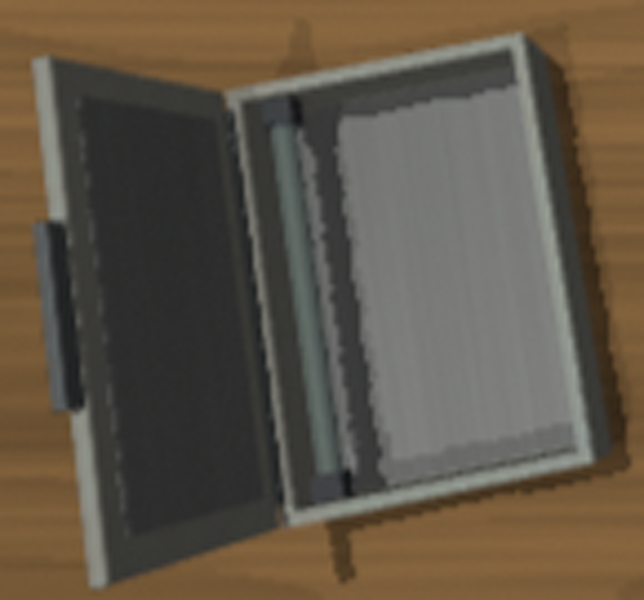

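```bash
python3 - <<'E'
from h import *
np.set_printoptions(precision=4,suppress=True)
t=load('top0.png'); s=load('side0.png')
ox=np.array([onz(t,240+x/4,180+y/4,.030) for x,y in [(172,55),(218,85),(165,178),(115,147)]])
print('ox',ox,ox.mean(0),[np.linalg.norm(ox[i]-ox[i-1]) for i in range(4)])
d=(ox[0]+ox[1]-ox[2]-ox[3]);print('yaw',np.degrees(np.arctan2(d[1],d[0])))
k=145/644
bx=np.array([onz(t,80+x*k,215+y*600/135**1*0+y*135/600,.060) for x,y in [(225,92),(525,35),(610,460),(290,522)]])
print('box',bx,bx.mean(0),[np.linalg.norm(bx[i]-bx[i-1]) for i in range(4)])
d=(bx[0]+bx[1]-bx[2]-bx[3]);print('yaw',np.degrees(np.arctan2(d[1],d[0])))
e=np.array([onz(t,240+x/4,180+y/4,.050) for x,y in [(357,205),(507,193),(521,355),(373,370)]])
print('lamp',e,e.mean(0),[np.linalg.norm(e[i]-e[i-1]) for i in range(4)])
d=(e[0]+e[1]-e[2]-e[3]);print('yaw',np.degrees(np.arctan2(d[1],d[0])))
sp=(250+510/5.714,150+235/5.714)
for q in [(470,303),(458,328)]: print('tip',two(t,(240+q[0]/4,180+q[1]/4),s,sp))
o=np.array([onz(s,250+x/5.714,150+y/5.714,.03) for x,y in [(118,450),(172,420),(240,497),(188,535)]]);print('ox side',o.mean(0))
o=np.array([onz(s,250+x/5.714,150+y/5.714,.05) for x,y in [(405,217),(572,260),(540,370),(368,330)]]);print('lamp side',o,o.mean(0))
# lid edge: top image lip ends
for x,y in [(36,222),(58,410)]: print(80+x*k,215+y*.225)
# tool axes
from scipy.spatial.transform import Rotation as Ro
print(Ro.from_euler('xyz',arm.get_obs()['orientation'],degrees=True).as_matrix())
cv2.imwrite('pics/crop4.png',cv2.resize(s['pixels'][280:370,240:360],(800,600),interpolation=cv2.INTER_CUBIC))
E
```

```text
ox [[ 0.6689 -0.0118  0.03  ]
 [ 0.6518 -0.0371  0.03  ]
 [ 0.5999 -0.0073  0.03  ]
 [ 0.6172  0.02    0.03  ]] [ 0.6344 -0.009   0.03  ] [np.float64(0.06071401360635162), np.float64(0.0305819783804875), np.float64(0.059865253749722805), np.float64(0.03232269149148248)]
yaw -30.70737861065937
box [[0.5733 0.3065 0.06  ]
 [0.5995 0.1677 0.06  ]
 [0.4056 0.1231 0.06  ]
 [0.3803 0.2647 0.06  ]] [0.4897 0.2155 0.06  ] [np.float64(0.19740807729565105), np.float64(0.14124280543297504), np.float64(0.19906335747124884), np.float64(0.1438683117451309)]
yaw 12.600846739176058
lamp [[ 0.5817 -0.109   0.05  ]
 [ 0.5877 -0.1897  0.05  ]
 [ 0.5021 -0.1926  0.05  ]
 [ 0.4949 -0.1145  0.05  ]] [ 0.5416 -0.1515  0.05  ] [np.float64(0.08697823942658692), np.float64(0.0809081466485099), np.float64(0.08572860415722493), np.float64(0.0783904605044973)]
yaw 2.7800822874049262
tip (array([ 0.5285, -0.1596,  0.0822]), np.float64(0.0029379524674980713))
tip (array([ 0.5209, -0.1495,  0.0938]), np.float64(0.01410893612523708))
ox side [ 0.6384 -0.0045  0.03  ]
lamp side [[ 0.5882 -0.1827  0.05  ]
 [ 0.5026 -0.1848  0.05  ]
 [ 0.4973 -0.1108  0.05  ]
 [ 0.581  -0.1048  0.05  ]] [ 0.5423 -0.1458  0.05  ]
88.1055900621118 264.95
93.05900621118012 307.25
[[-0.0002  0.353  -0.9356]
 [ 0.0015 -0.9356 -0.353 ]
 [-1.     -0.0014 -0.0003]]
```

View pics/crop4.png

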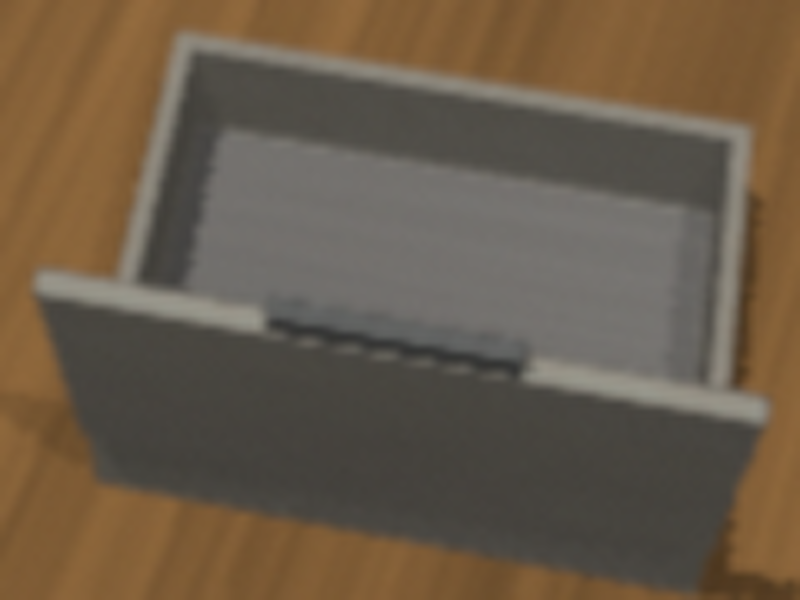

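The crop confirms it: the white shell with display at (281,209) is the oximeter, at about (0.636,-0.007). The long bat is on the left box, near top-view (349,250), and the short bat is on the right one. Moving above the oximeter.

```bash
cat >> h.py <<'E'
from scipy.spatial.transform import Rotation as Ro
def go(x,y,z,yaw=None):
    o=arm.get_obs(); M=Ro.from_euler('xyz',o['orientation'],degrees=True).as_matrix()
    d=M.T@(np.array([x,y,z])-o['eef_pos'])*100
    cy=np.degrees(np.arctan2(M[1,1],M[0,1])); tr=0
    if yaw is not None: tr=-np.radians((yaw-cy+180)%360-180)
    print('t %.2f pos'%o['t'],o['eef_pos'].round(4),'yaw %.1f'%cy,'F',o['wrist_force'].round(1),'w %.3f'%o['width'])
    print('tx %.2f ty %.2f tz %.2f turn %.3f'%(*d,tr))
E
python3 - <<'E'
from h import *
go(.636,-.007,.2,59.3)
s=load('side0.png');t=load('top0.png')
print(two(t,(80+47*.2252,215+316*.225),s,(240+395/6.667,280+325/6.667)))
E
```

```text
t 0.15 pos [ 0.2029 -0.5375  0.2415] yaw -69.3 F [-0.8 -0.7  0.1] w 1.002
tx 4.22 ty -34.34 tz -59.25 turn -2.245
(array([0.47345538, 0.30942993, 0.21216392]), np.float64(0.003798852345880771))
```

Call:
arm_command(rows=[{"ty":-34.4,"tz":-59.3,"turn":-2.24},{"ty":-34.4,"tz":-59.3,"turn":-2.24},{"ty":-34.4,"tz":-59.3,"turn":-2.24},{"ty":-34.4,"tz":-59.3,"turn":-2.24},{"ty":-34.4,"tz":-59.3,"turn":-2.24},{"ty":-34.4,"tz":-59.3,"turn":-2.24},{"ty":-34.4,"tz":-59.3,"turn":-2.24},{"ty":-34.4,"tz":-59.3,"turn":-2.24},{"ty":-34.4,"tz":-59.3,"turn":-2.24},{"ty":-34.4,"tz":-59.3,"turn":-2.24},{"ty":-34.4,"tz":-59.3,"turn":-2.24},{"ty":-34.4,"tz":-59.3,"turn":-2.24}])

```text
invalid input at $.rows[0]: expected keys tx, ty, tz, turn
```

```bash
python3 - <<'E'
from h import *
go(.636,-.007,.17,59.3); print(arm.get_obs()['joint_pos'].round(1))
E
```

```text
t 0.15 pos [ 0.2029 -0.5375  0.2415] yaw -69.3 F [-0.8 -0.7  0.1] w 1.002
tx 7.22 ty -34.34 tz -59.25 turn -2.245
[-81.4   9.1  91.6   0.   79.4 -12. ]
```

Call:
arm_command(rows=[{"tx":0,"ty":-34.3,"tz":-59.3,"turn":-2.24},{"tx":0,"ty":-34.3,"tz":-59.3,"turn":-2.24},{"tx":0,"ty":-34.3,"tz":-59.3,"turn":-2.24},{"tx":0,"ty":-34.3,"tz":-59.3,"turn":-2.24},{"tx":0,"ty":-34.3,"tz":-59.3,"turn":-2.24},{"tx":0,"ty":-34.3,"tz":-59.3,"turn":-2.24},{"tx":0,"ty":-34.3,"tz":-59.3,"turn":-2.24},{"tx":0,"ty":-34.3,"tz":-59.3,"turn":-2.24},{"tx":0,"ty":-34.3,"tz":-59.3,"turn":-2.24},{"tx":0,"ty":-34.3,"tz":-59.3,"turn":-2.24},{"tx":0,"ty":-34.3,"tz":-59.3,"turn":-2.24},{"tx":0,"ty":-34.3,"tz":-59.3,"turn":-2.24}])

```text
t: 1.35
eef_pos: [0.5837, -0.0716, 0.242]
orientation: [-119.6, 90.0, -175.4]
wrist_force: [0.7, -0.9, 0.3]
width: 1.001
```

```bash
python3 - <<'E'
from h import *
go(.636,-.007,.17,59.3); print(arm.get_obs()['joint_pos'].round(1))
E
```

```text
t 1.35 pos [ 0.5837 -0.0716  0.242 ] yaw 34.2 F [ 0.7 -0.9  0.3] w 1.001
tx 7.20 ty 7.95 tz -2.40 turn -0.439
[-18.8  11.   89.3  -0.   79.7 -52.9]
```

Call:
arm_command(rows=[{"tx":7.2,"ty":7.95,"tz":-2.4,"turn":-0.44},{"tx":7.2,"ty":7.95,"tz":-2.4,"turn":-0.44},{"tx":7.2,"ty":7.95,"tz":-2.4,"turn":-0.44},{"tx":7.2,"ty":7.95,"tz":-2.4,"turn":-0.44},{"tx":7.2,"ty":7.95,"tz":-2.4,"turn":-0.44}], claw=0.75)

```text
t: 1.85
eef_pos: [0.6356, -0.0097, 0.1706]
orientation: [-42.9, 90.0, -74.1]
wrist_force: [-0.1, -0.2, 0.6]
width: 0.75
```

```bash
python3 - <<'E'
from h import *
snap('wrist','w1.png')
go(.636,-.007,.1,59.3)
E
```

```text
t 1.90 pos [ 0.6358 -0.0102  0.1714] yaw 58.8 F [ 0.3 -1.1  0.7] w 0.754
tx 7.14 ty 0.28 tz -0.16 turn -0.009
```

View pics/w1.png

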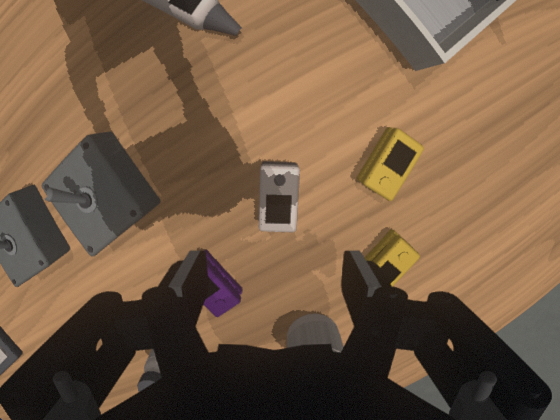

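The wrist view shows the white oximeter centred at (279,197), aligned with the jaws. The fingers are clear of the yellow and purple ones.

```bash
python3 - <<'E'
from h import *
c=load('w1.png')
p=np.array([onz(c,u,v,.03,True) for u,v in [(260,163),(298,163),(297,232),(261,232)]])
print(p,p.mean(0)); d=p[0]+p[1]-p[2]-p[3]; print(np.degrees(np.arctan2(d[1],d[0])))
print([np.linalg.norm(p[i]-p[i-1]) for i in range(4)])
E
```

```text
[[ 0.60411615 -0.00408257  0.03      ]
 [ 0.62075498  0.02346786  0.03      ]
 [ 0.6739765  -0.00846053  0.03      ]
 [ 0.65724438 -0.03602592  0.03      ]] [ 0.639023   -0.00627529  0.03      ]
149.01173529498348
[np.float64(0.061991830933588225), np.float64(0.032185032356378276), np.float64(0.06206409750736807), np.float64(0.03224614951323052)]
```

```bash
python3 - <<'E'
from h import *
go(.638,-.0065,.014,59.2)
E
```

```text
t 1.90 pos [ 0.6358 -0.0102  0.1714] yaw 58.8 F [ 0.3 -1.1  0.7] w 0.754
tx 15.74 ty 0.42 tz -0.03 turn -0.007
```

Call:
arm_command(rows=[{"tx":5,"ty":0.2,"tz":0,"turn":0},{"tx":9,"ty":0.2,"tz":0,"turn":0},{"tx":12,"ty":0.2,"tz":0,"turn":0},{"tx":12,"ty":0.2,"tz":0,"turn":0},{"tx":12,"ty":0.2,"tz":0,"turn":0}])

```text
t: 2.4
eef_pos: [0.6373, -0.0086, 0.052]
orientation: [18.0, 89.9, -13.1]
wrist_force: [0.7, -1.2, 0.2]
width: 0.751
```

```bash
python3 - <<'E'
from h import *
go(.638,-.0065,.014,59.2)
E
```

```text
t 2.40 pos [ 0.6373 -0.0086  0.052 ] yaw 58.9 F [ 0.7 -1.2  0.2] w 0.751
tx 3.80 ty 0.22 tz -0.06 turn -0.005
```

Call:
arm_command(rows=[{"tx":2,"ty":0.1,"tz":0,"turn":0},{"tx":3,"ty":0.2,"tz":0,"turn":0},{"tx":3.7,"ty":0.2,"tz":0,"turn":0},{"tx":3.7,"ty":0.2,"tz":0,"turn":0}])

```text
t: 2.8
eef_pos: [0.6376, -0.006, 0.0135]
orientation: [-152.9, 90.0, 176.0]
wrist_force: [0.6, 0.6, 0.2]
width: 0.747
```

```bash
python3 - <<'E'
from h import *
snap('wrist','w2.png')
go(.638,-.0065,.014,59.2)
E
```

```text
t 2.85 pos [ 0.6379 -0.0061  0.0139] yaw 59.0 F [ 0.3 -0.8 -0.1] w 0.749
tx -0.01 ty -0.03 tz 0.03 turn -0.003
```

View pics/w2.png

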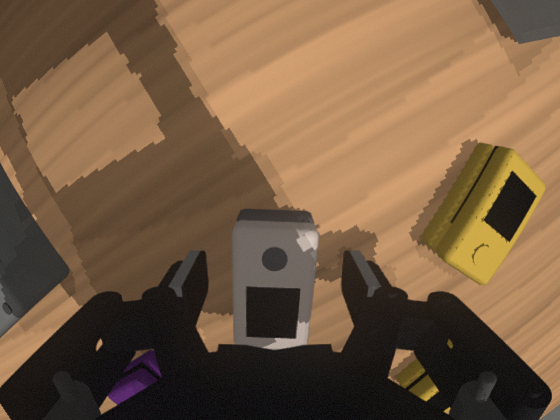

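The oximeter, with its centre near (274,285), sits between the pads and nothing else is within them. Closing.

Call:
arm_command(rows=[{"tx":0,"ty":0,"tz":0,"turn":0},{"tx":0,"ty":0,"tz":0,"turn":0},{"tx":0,"ty":0,"tz":0,"turn":0},{"tx":0,"ty":0,"tz":0,"turn":0},{"tx":0,"ty":0,"tz":0,"turn":0},{"tx":0,"ty":0,"tz":0,"turn":0},{"tx":0,"ty":0,"tz":0,"turn":0},{"tx":0,"ty":0,"tz":0,"turn":0}], claw=0)

```text
t: 3.65
eef_pos: [0.6386, -0.0061, 0.0145]
orientation: [19.3, 89.9, -11.7]
wrist_force: [-0.4, -0.5, 5.8]
width: 0.39
```

Call:
arm_command(rows=[{"tx":-1,"ty":0,"tz":0,"turn":0},{"tx":-3,"ty":0,"tz":0,"turn":0},{"tx":-6,"ty":0,"tz":0,"turn":0},{"tx":-10,"ty":0,"tz":0,"turn":0},{"tx":-14,"ty":0,"tz":0,"turn":0},{"tx":-16,"ty":0,"tz":0,"turn":0},{"tx":-16,"ty":0,"tz":0,"turn":0}])

```text
t: 4.35
eef_pos: [0.6398, -0.0063, 0.1778]
orientation: [19.7, 89.6, -11.3]
wrist_force: [0.6, 0.2, 0.2]
width: 0.384
```

```bash
python3 - <<'E'
from h import *
snap('wrist','w3.png')
go(.493,.2,.17,12.6)
E
```

```text
t 4.40 pos [ 0.6383 -0.0061  0.1747] yaw 59.0 F [ 0.5 -0.6 -1.6] w 0.387
tx 0.42 ty 10.19 tz -23.06 turn 0.810
```

View pics/w3.png

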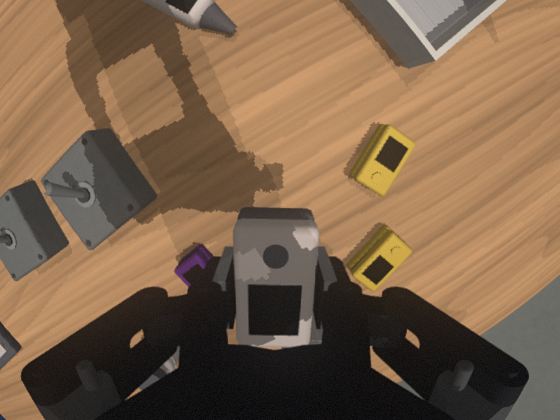

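Held firmly, display up. Carrying it over the box, a little toward the side away from the lid.

```bash
python3 - <<'E'
from h import *
go(.4945,.194,.174,12.6)
E
```

```text
t 4.40 pos [ 0.6383 -0.0061  0.1747] yaw 59.0 F [ 0.5 -0.6 -1.6] w 0.387
tx 0.02 ty 9.75 tz -22.63 turn 0.810
```

Call:
arm_command(rows=[{"tx":0,"ty":1,"tz":-2.3,"turn":0.08},{"tx":0,"ty":2.5,"tz":-6,"turn":0.2},{"tx":0,"ty":4,"tz":-9.2,"turn":0.33},{"tx":0,"ty":5.5,"tz":-12.8,"turn":0.46},{"tx":0,"ty":7,"tz":-16,"turn":0.58},{"tx":0,"ty":8.5,"tz":-19.5,"turn":0.7},{"tx":0,"ty":9.5,"tz":-22,"turn":0.79},{"tx":0,"ty":9.75,"tz":-22.6,"turn":0.81},{"tx":0,"ty":9.75,"tz":-22.6,"turn":0.81},{"tx":0,"ty":9.75,"tz":-22.6,"turn":0.81}])

```text
t: 5.4
eef_pos: [0.4932, 0.1936, 0.1716]
orientation: [-89.4, 89.8, -166.8]
wrist_force: [0.6, -1.1, -0.9]
width: 0.388
```

```bash
python3 - <<'E'
from h import *
snap('top','t4.png');snap('wrist','w4.png')
go(.4945,.194,.021,12.6)
E
```

```text
t 5.50 pos [0.494  0.1933 0.1724] yaw 12.6 F [1.  0.4 0.3] w 0.392
tx 15.14 ty 0.09 tz -0.06 turn -0.000
```

View pics/w4.png

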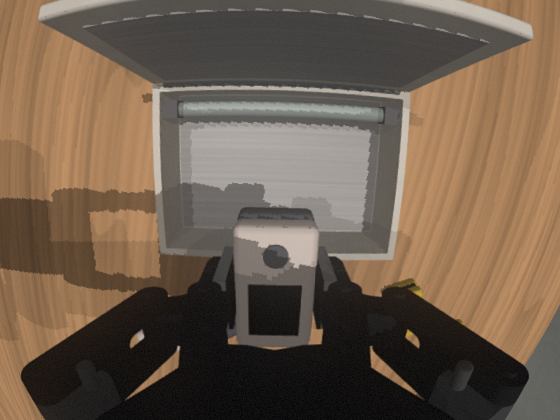

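View pics/t4.png

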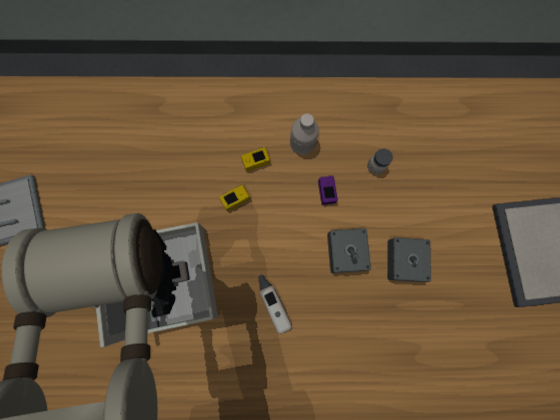

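```bash
python3 - <<'E'
from h import *
c=load('w4.png')
p=np.array([onz(c,u,v,.06,True) for u,v in [(153,88),(409,91),(393,259),(161,257)]])
print(p.round(4),p.mean(0)); d=p[1]+p[2]-p[3]-p[0]; print(np.degrees(np.arctan2(d[1],d[0])))
print([np.linalg.norm(p[i]-p[i-1]) for i in range(4)])
E
```

```text
[[0.3815 0.2662 0.06  ]
 [0.5761 0.3082 0.06  ]
 [0.6045 0.17   0.06  ]
 [0.4084 0.1282 0.06  ]] [0.49263272 0.21810981 0.06      ]
12.100474820974986
[np.float64(0.14057365305759123), np.float64(0.19911699203891053), np.float64(0.14110024893364298), np.float64(0.20057149849183434)]
```

Box confirmed from the wrist: centre (0.492,0.218), sides 200×141. Lowering.

Call:
arm_command(rows=[{"tx":2,"ty":0,"tz":-0.3,"turn":0},{"tx":5,"ty":0,"tz":-0.3,"turn":0},{"tx":8,"ty":0,"tz":-0.3,"turn":0},{"tx":11,"ty":0,"tz":-0.3,"turn":0},{"tx":13,"ty":0,"tz":-0.3,"turn":0},{"tx":14,"ty":0,"tz":-0.3,"turn":0},{"tx":14.4,"ty":0,"tz":-0.3,"turn":0},{"tx":14.4,"ty":0,"tz":-0.3,"turn":0},{"tx":14.4,"ty":0,"tz":-0.3,"turn":0}])

```text
t: 6.4
eef_pos: [0.4946, 0.197, 0.0305]
orientation: [86.0, 89.9, 8.6]
wrist_force: [0.2, 0.1, -0.9]
width: 0.383
```

```bash
python3 - <<'E'
from h import *
snap('wrist','w5.png')
go(.4945,.196,.0195,12.6)
E
```

```text
t 6.45 pos [0.4946 0.197  0.0306] yaw 12.6 F [-0.4  0.4 -1.1] w 0.383
tx 1.11 ty -0.03 tz 0.10 turn 0.000
```

View pics/w5.png

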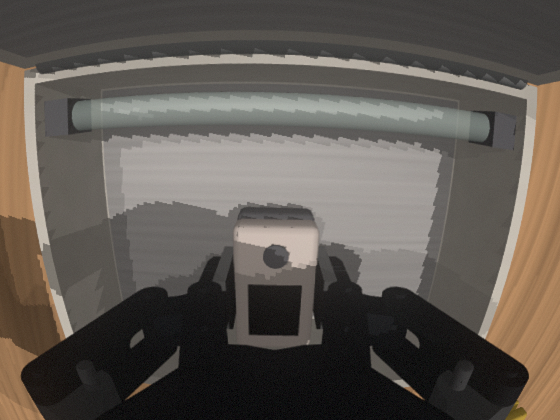

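Inside the box, clear of the walls. Creeping down to the floor.

Call:
arm_command(rows=[{"tx":0.3,"ty":0,"tz":0,"turn":0},{"tx":0.5,"ty":0,"tz":0,"turn":0},{"tx":0.7,"ty":0,"tz":0,"turn":0},{"tx":0.8,"ty":0,"tz":0,"turn":0},{"tx":0.9,"ty":0,"tz":0,"turn":0},{"tx":0.95,"ty":0,"tz":0,"turn":0},{"tx":1.0,"ty":0,"tz":0,"turn":0},{"tx":1.0,"ty":0,"tz":0,"turn":0},{"tx":1.0,"ty":0,"tz":0,"turn":0}])

```text
t: 7.35
eef_pos: [0.4933, 0.1969, 0.0204]
orientation: [-84.7, 89.9, -162.1]
wrist_force: [-6.0, -0.7, 10.8]
width: 0.385
```

Contact with the floor (about 10 N up). Easing off a little and opening.

Call:
arm_command(rows=[{"tx":-0.05,"ty":0,"tz":0,"turn":0},{"tx":-0.05,"ty":0,"tz":0,"turn":0}])

```text
t: 7.55
eef_pos: [0.4936, 0.197, 0.0204]
orientation: [82.0, 90.0, 4.6]
wrist_force: [-2.8, -0.4, 6.2]
width: 0.386
```

Call:
arm_command(rows=[{"tx":0,"ty":0,"tz":0,"turn":0},{"tx":0,"ty":0,"tz":0,"turn":0},{"tx":0,"ty":0,"tz":0,"turn":0},{"tx":0,"ty":0,"tz":0,"turn":0},{"tx":0,"ty":0,"tz":0,"turn":0}], claw=0.65)

```text
t: 8.05
eef_pos: [0.4933, 0.1969, 0.0197]
orientation: [-93.3, 90.0, -170.7]
wrist_force: [0.1, 0.8, 0.2]
width: 0.649
```

```bash
python3 - <<'E'
from h import *
snap('wrist','w6.png')
go(.4945,.196,.2,12.6)
E
```

```text
t 8.10 pos [0.4934 0.1969 0.0197] yaw 12.6 F [-0.8  0.5  0.6] w 0.645
tx -18.03 ty 0.09 tz 0.11 turn 0.000
```

View pics/w6.png

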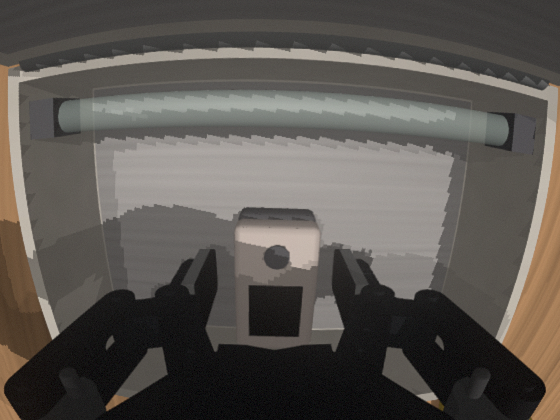

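Released and resting on the floor. Rising straight up, then looking before going round behind the lid.

Call:
arm_command(rows=[{"tx":-1,"ty":0,"tz":0,"turn":0},{"tx":-4,"ty":0,"tz":0,"turn":0},{"tx":-8,"ty":0,"tz":0,"turn":0},{"tx":-12,"ty":0,"tz":0,"turn":0},{"tx":-16,"ty":0,"tz":0,"turn":0},{"tx":-20,"ty":0,"tz":0,"turn":0},{"tx":-24,"ty":0,"tz":0,"turn":0},{"tx":-26,"ty":0,"tz":0,"turn":0},{"tx":-26,"ty":0,"tz":0,"turn":0},{"tx":-26,"ty":0,"tz":0,"turn":0}])

```text
t: 9.1
eef_pos: [0.4932, 0.1969, 0.2798]
orientation: [85.6, 90.0, 8.3]
wrist_force: [-0.1, -0.4, -0.9]
width: 0.651
```

```bash
python3 - <<'E'
from h import *
snap('wrist','w7.png');snap('side','s7.png')
go(.4635,.349,.28,12.6)
E
```

```text
t 9.20 pos [0.4925 0.1967 0.2781] yaw 12.6 F [-0.2  0.3  0.3] w 0.650
tx -0.19 ty 0.50 tz -15.49 turn 0.000
```

View pics/w7.png

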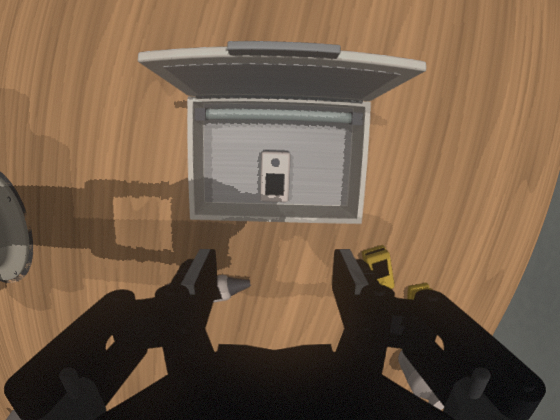

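View pics/s7.png

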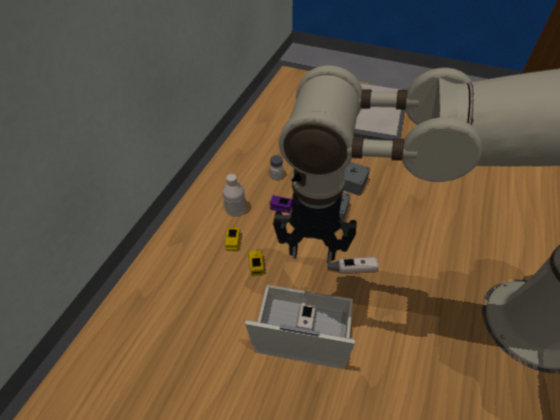

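The oximeter lies display up in the box at (275,175), clear of everything. Now going over and behind the lid with the fingers shut.

Call:
arm_command(rows=[{"tx":0,"ty":0.2,"tz":-1,"turn":0},{"tx":0,"ty":0.4,"tz":-4,"turn":0},{"tx":0,"ty":0.5,"tz":-7,"turn":0},{"tx":0,"ty":0.5,"tz":-10,"turn":0},{"tx":0,"ty":0.5,"tz":-13,"turn":0},{"tx":0,"ty":0.5,"tz":-15,"turn":0},{"tx":0,"ty":0.5,"tz":-16,"turn":0},{"tx":0,"ty":0.5,"tz":-16,"turn":0},{"tx":0,"ty":0.5,"tz":-16,"turn":0}], claw=0)

```text
t: 10.1
eef_pos: [0.4634, 0.3537, 0.2792]
orientation: [-52.5, 89.9, -129.9]
wrist_force: [0.2, 0.3, 0.2]
width: 0.0
```

```bash
python3 - <<'E'
from h import *
snap('wrist','w8.png');snap('side','s8.png')
go(.4635,.349,.196,12.4)
E
```

```text
t 10.20 pos [0.4637 0.3533 0.2797] yaw 12.5 F [-0.5  0.6 -0.2] w 0.002
tx 8.37 ty -0.11 tz 0.41 turn 0.002
```

View pics/s8.png

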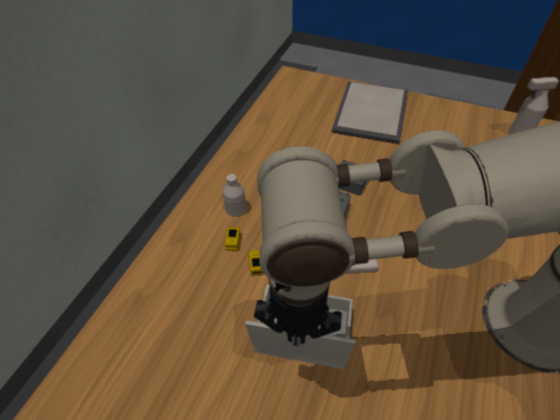

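View pics/w8.png

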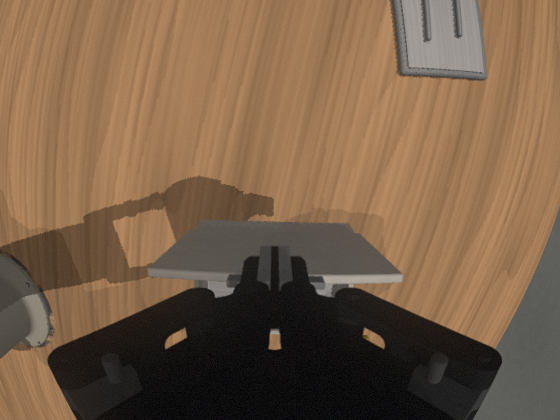

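```bash
python3 - <<'E'
from h import *
c=load('w8.png'); C=np.array([.492,.2175]); yb=np.array([-.211,.977]); xb=np.array([.977,.211])
for u,v in [(152,272),(400,279),(275,280)]:
    p=onz(c,u,v,.20,True); print(p,(p[:2]-C)@xb,(p[:2]-C)@yb)
e=arm.get_obs()['eef_pos'][:2]; print((e-C)@xb,(e-C)@yb)
E
```

```text
[0.38139603 0.29149916 0.2       ] -0.09244625524474016 0.09563461359137677
[0.56985159 0.32706798 0.2       ] 0.09917984395142675 0.0906212355554476
[0.47441355 0.30818925 0.2       ] 0.0019534720668043476 0.09231413619346192
0.0009824543927443692 0.1386416772274028
```

Call:
arm_command(rows=[{"tx":2,"ty":0,"tz":0,"turn":0},{"tx":5,"ty":0,"tz":0,"turn":0},{"tx":7,"ty":0,"tz":0,"turn":0},{"tx":8.4,"ty":0,"tz":0,"turn":0},{"tx":8.4,"ty":0,"tz":0.5,"turn":0},{"tx":8.4,"ty":0,"tz":1.5,"turn":0},{"tx":8.4,"ty":0,"tz":2.3,"turn":0},{"tx":8.4,"ty":0,"tz":3.0,"turn":0},{"tx":8.4,"ty":0,"tz":3.5,"turn":0},{"tx":8.4,"ty":0,"tz":4.0,"turn":0},{"tx":8.4,"ty":0,"tz":4.5,"turn":0},{"tx":8.4,"ty":0,"tz":5.0,"turn":0}])

```text
t: 11.4
eef_pos: [0.4744, 0.3052, 0.196]
orientation: [141.6, 90.0, 64.2]
wrist_force: [-0.4, 1.1, 1.1]
width: -0.003
```

```bash
python3 - <<'E'
from h import *
snap('wrist','w9.png')
go(.4635,.349,.196,12.4)
C=np.array([.492,.2175]); yb=np.array([-.211,.977])
o=arm.get_obs()['eef_pos']; y=(o[:2]-C)@yb*1000; z=o[2]*1000; print(y,z)
for th in range(90,-1,-6):
    a=np.radians(th); Y=81-125*np.cos(a)+8*np.sin(a); Z=71+125*np.sin(a)+8*np.cos(a)
    print(th,'tx %.2f tz %.2f'%((z-Z)/10,(y-Y)/10))
E
```

```text
t 11.45 pos [0.4745 0.3046 0.1959] yaw 12.6 F [-0.3  0.5 -0.1] w 0.003
tx -0.01 ty -0.11 tz -4.58 turn 0.003
88.74702548870778 195.88048628815693
90 tx -0.01 tz -0.03
84 tx -0.03 tz 1.29
78 tx 0.09 tz 2.59
72 tx 0.35 tz 3.88
66 tx 0.74 tz 5.13
60 tx 1.26 tz 6.33
54 tx 1.91 tz 7.47
48 tx 2.66 tz 8.54
42 tx 3.53 tz 9.53
36 tx 4.49 tz 10.42
30 tx 5.55 tz 11.20
24 tx 6.67 tz 11.87
18 tx 7.86 tz 12.42
12 tx 9.11 tz 12.84
6 tx 10.39 tz 13.12
0 tx 11.69 tz 13.27
```

View pics/w9.png

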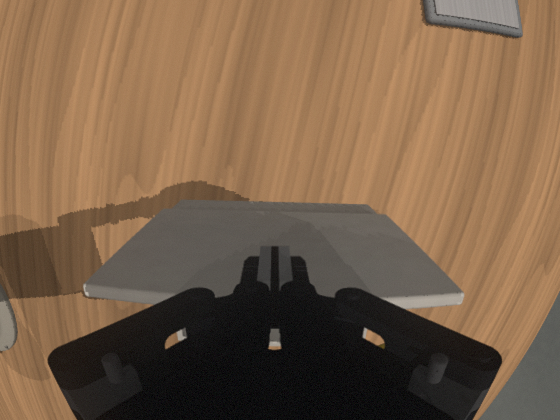

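The lid, with its edge at rows 290–300 behind the fingers, is being pushed. Following the arc.

Call:
arm_command(rows=[{"tx":0,"ty":0,"tz":0.6,"turn":0},{"tx":0,"ty":0,"tz":1.3,"turn":0},{"tx":0,"ty":0,"tz":1.9,"turn":0},{"tx":0.1,"ty":0,"tz":2.6,"turn":0},{"tx":0.2,"ty":0,"tz":3.2,"turn":0},{"tx":0.4,"ty":0,"tz":3.9,"turn":0},{"tx":0.55,"ty":0,"tz":4.5,"turn":0},{"tx":0.75,"ty":0,"tz":5.1,"turn":0},{"tx":1.0,"ty":0,"tz":5.75,"turn":0},{"tx":1.25,"ty":0,"tz":6.3,"turn":0},{"tx":1.25,"ty":0,"tz":6.3,"turn":0}])

```text
t: 12.55
eef_pos: [0.4882, 0.2429, 0.1829]
orientation: [-18.4, 90.0, -95.8]
wrist_force: [-0.3, -0.6, -0.2]
width: 0.004
```

```bash
python3 - <<'E'
from h import *
snap('wrist','w10.png');snap('side','s10.png')
go(.4635,.349,.196,12.4)
C=np.array([.492,.2175]); yb=np.array([-.211,.977])
o=arm.get_obs()['eef_pos']; y=(o[:2]-C)@yb*1000; z=o[2]*1000; print(y,z)
for th in range(60,-1,-6):
    a=np.radians(th); Y=81-125*np.cos(a)+8*np.sin(a); Z=71+125*np.sin(a)+8*np.cos(a)
    print(th,'tx %.2f tz %.2f'%((z-Z)/10,(y-Y)/10))
E
```

```text
t 12.65 pos [0.4883 0.2436 0.1833] yaw 12.6 F [-0.7  0.2  1.1] w -0.002
tx -1.28 ty -0.12 tz -10.83 turn 0.003
26.246617361347592 183.2892780578899
60 tx 0.00 tz 0.08
54 tx 0.65 tz 1.22
48 tx 1.40 tz 2.29
42 tx 2.27 tz 3.28
36 tx 3.23 tz 4.17
30 tx 4.29 tz 4.95
24 tx 5.41 tz 5.62
18 tx 6.61 tz 6.17
12 tx 7.85 tz 6.59
6 tx 9.13 tz 6.87
0 tx 10.43 tz 7.02
```

View pics/w10.png

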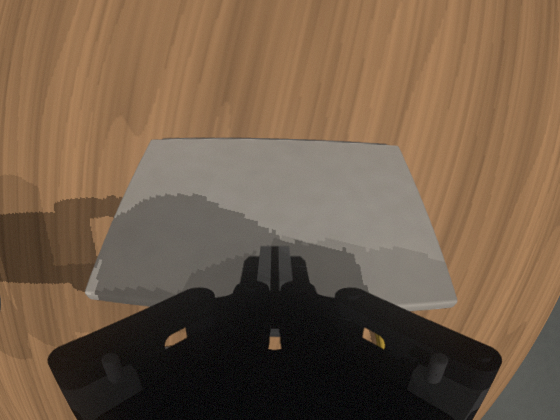

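View pics/s10.png

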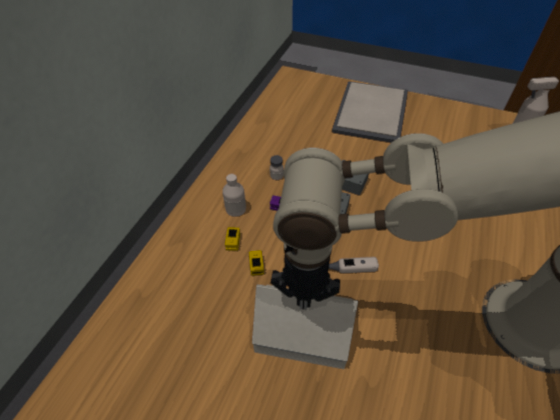

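The lid is about 60° and following. Continuing down the arc.

Call:
arm_command(rows=[{"tx":0.3,"ty":0,"tz":0.6,"turn":0},{"tx":0.65,"ty":0,"tz":1.2,"turn":0},{"tx":1.0,"ty":0,"tz":1.75,"turn":0},{"tx":1.4,"ty":0,"tz":2.3,"turn":0},{"tx":1.85,"ty":0,"tz":2.8,"turn":0},{"tx":2.3,"ty":0,"tz":3.3,"turn":0},{"tx":2.75,"ty":0,"tz":3.75,"turn":0},{"tx":3.25,"ty":0,"tz":4.2,"turn":0},{"tx":3.75,"ty":0,"tz":4.6,"turn":0},{"tx":4.3,"ty":0,"tz":4.95,"turn":0},{"tx":4.85,"ty":0,"tz":5.3,"turn":0},{"tx":5.4,"ty":0,"tz":5.6,"turn":0}])

```text
t: 13.85
eef_pos: [0.5003, 0.1889, 0.1288]
orientation: [15.4, 90.0, -62.0]
wrist_force: [-0.6, -0.6, 1.4]
width: -0.001
```

Call:
arm_command(rows=[{"tx":0.6,"ty":0,"tz":0.3,"turn":0},{"tx":1.2,"ty":0,"tz":0.55,"turn":0},{"tx":1.7,"ty":0,"tz":0.75,"turn":0},{"tx":2.2,"ty":0,"tz":0.9,"turn":0},{"tx":2.7,"ty":0,"tz":1.0,"turn":0},{"tx":3.1,"ty":0,"tz":1.1,"turn":0},{"tx":3.5,"ty":0,"tz":1.2,"turn":0},{"tx":3.8,"ty":0,"tz":1.25,"turn":0},{"tx":4.1,"ty":0,"tz":1.3,"turn":0},{"tx":4.3,"ty":0,"tz":1.3,"turn":0},{"tx":4.3,"ty":0,"tz":1.3,"turn":0}])

```text
t: 14.95
eef_pos: [0.5029, 0.1765, 0.086]
orientation: [-102.1, 90.0, -179.5]
wrist_force: [1.0, 0.2, -0.1]
width: 0.0
```

```bash
python3 - <<'E'
from h import *
snap('wrist','w11.png');snap('side','s11.png')
go(.4635,.349,.079,12.4)
C=np.array([.492,.2175]); yb=np.array([-.211,.977])
o=arm.get_obs()['eef_pos']; y=(o[:2]-C)@yb*1000; z=o[2]*1000; print(y,z)
E
```

```text
t 15.05 pos [0.5029 0.1766 0.0862] yaw 12.6 F [-1.2  0.3 -0.1] w -0.003
tx 0.72 ty -0.08 tz -17.68 turn 0.004
-42.248299753796914 86.17597909694604
```

View pics/w11.png

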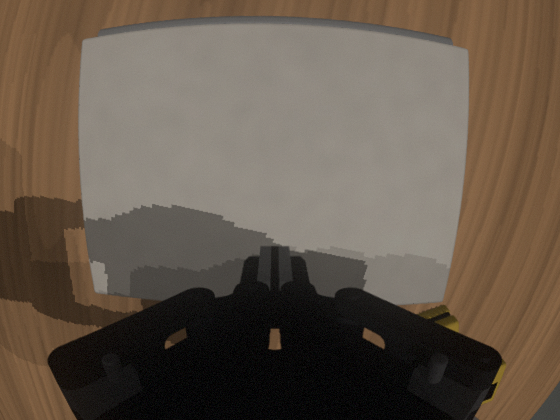

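View pics/s11.png

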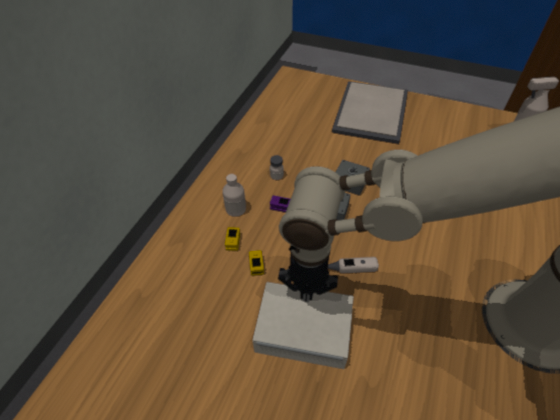

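Nearly shut; the force is still in the noise. Creeping the last millimetres down until the rim resists.

Call:
arm_command(rows=[{"tx":0.15,"ty":0,"tz":0,"turn":0},{"tx":0.3,"ty":0,"tz":0,"turn":0},{"tx":0.45,"ty":0,"tz":0,"turn":0},{"tx":0.55,"ty":0,"tz":0,"turn":0},{"tx":0.65,"ty":0,"tz":0,"turn":0},{"tx":0.7,"ty":0,"tz":0,"turn":0},{"tx":0.75,"ty":0,"tz":0,"turn":0},{"tx":0.75,"ty":0,"tz":0,"turn":0}])

```text
t: 15.85
eef_pos: [0.5032, 0.1765, 0.079]
orientation: [53.0, 90.0, -24.3]
wrist_force: [-1.2, -1.8, 3.5]
width: -0.0
```

Call:
arm_command(rows=[{"tx":0.05,"ty":0,"tz":0,"turn":0},{"tx":0.1,"ty":0,"tz":0,"turn":0},{"tx":0.15,"ty":0,"tz":0,"turn":0},{"tx":0.2,"ty":0,"tz":0,"turn":0},{"tx":0.2,"ty":0,"tz":0,"turn":0}])

```text
t: 16.35
eef_pos: [0.5033, 0.1766, 0.0788]
orientation: [-47.9, 90.0, -125.3]
wrist_force: [-7.8, -2.4, 17.1]
width: 0.003
```

Hard stop reached with 17 N at the same height as expected for the shut lid. Lifting off and checking.

Call:
arm_command(rows=[{"tx":-0.5,"ty":0,"tz":0,"turn":0},{"tx":-3,"ty":0,"tz":0,"turn":0},{"tx":-7,"ty":0,"tz":0,"turn":0},{"tx":-11,"ty":0,"tz":0,"turn":0},{"tx":-14,"ty":0,"tz":0,"turn":0},{"tx":-16,"ty":0,"tz":0,"turn":0},{"tx":-16,"ty":0,"tz":0,"turn":0}])

```text
t: 17.05
eef_pos: [0.5049, 0.1769, 0.2402]
orientation: [86.4, 89.6, 9.0]
wrist_force: [0.2, 0.4, 0.9]
width: 0.0
```

```bash
python3 - <<'E'
from h import *
snap('wrist','w12.png');snap('side','s12.png')
go(.472,-.151,.22,-87.2)
E
```

```text
t 17.15 pos [0.5028 0.1766 0.236 ] yaw 12.6 F [ 0.2  0.7 -0.3] w 0.004
tx 1.60 ty -10.15 tz 31.30 turn 1.742
```

View pics/w12.png

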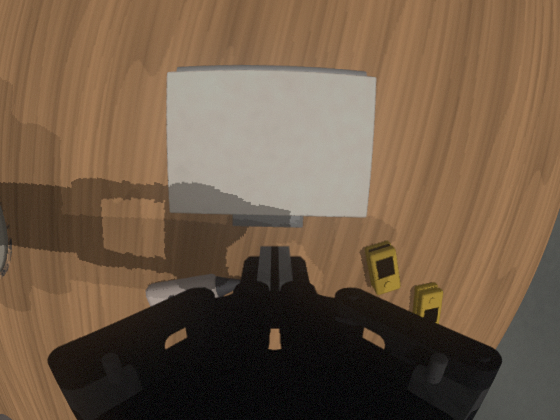

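View pics/s12.png

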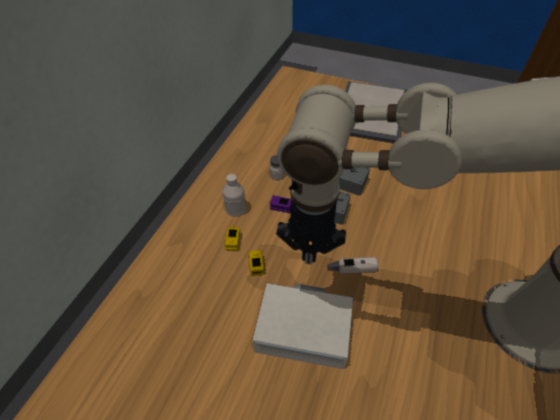

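The lid is flat on the box. Going to hover in front of the long bat.

Call:
arm_command(rows=[{"tx":0,"ty":-0.5,"tz":2,"turn":0.1},{"tx":0,"ty":-1.6,"tz":5,"turn":0.25},{"tx":0,"ty":-2.6,"tz":8,"turn":0.4},{"tx":0,"ty":-3.6,"tz":11,"turn":0.55},{"tx":0,"ty":-4.5,"tz":14,"turn":0.7},{"tx":0,"ty":-5.5,"tz":17,"turn":0.85},{"tx":0,"ty":-6.5,"tz":20,"turn":1.0},{"tx":0,"ty":-7.5,"tz":23,"turn":1.15},{"tx":0,"ty":-8.4,"tz":26,"turn":1.3},{"tx":0,"ty":-9.4,"tz":29,"turn":1.45},{"tx":0,"ty":-10.2,"tz":31.3,"turn":1.6},{"tx":0,"ty":-10.2,"tz":31.3,"turn":1.74}])

```text
t: 18.35
eef_pos: [0.4705, -0.1532, 0.2343]
orientation: [-23.4, 89.8, 158.9]
wrist_force: [-1.0, 0.5, -0.4]
width: 0.001
```

Call:
arm_command(rows=[{"tx":0.8,"ty":0,"tz":0,"turn":0},{"tx":1.6,"ty":0,"tz":0,"turn":0},{"tx":1.6,"ty":0,"tz":0,"turn":0},{"tx":1.6,"ty":0,"tz":0,"turn":0}])

```text
t: 18.75
eef_pos: [0.4715, -0.1504, 0.2198]
orientation: [-35.6, 89.9, 147.4]
wrist_force: [0.0, -0.9, -0.7]
width: 0.0
```

```bash
python3 - <<'E'
from h import *
snap('wrist','w13.png')
go(.472,-.151,.092,-87.2)
E
```

```text
t 18.80 pos [ 0.4718 -0.1507  0.2204] yaw -87.0 F [ 0.  -0.1  0.4] w 0.003
tx 12.84 ty 0.04 tz -0.02 turn 0.004
```

View pics/w13.png

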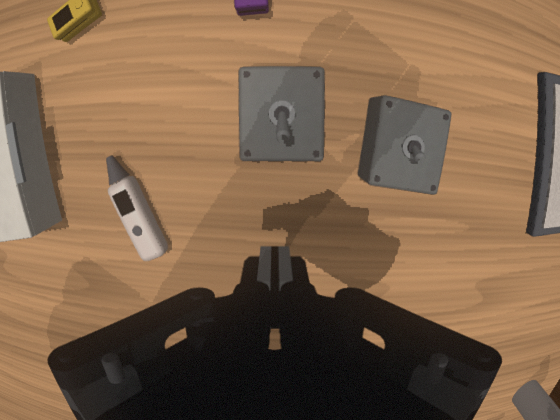

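```bash
python3 - <<'E'
from h import *
c=load('w13.png')
p=np.array([onz(c,u,v,.05,True) for u,v in [(239,67),(324,67),(325,160),(239,161)]]); print(p.round(4),p.mean(0))
print(onz(c,282,110,.052,True), onz(c,285,135,.095,True), proj(c,p.mean(0)+[-.02,-.001,.045],True))
cv2.imwrite('pics/crop5.png',cv2.resize(c['pixels'][60:200,230:460],(800,487),interpolation=cv2.INTER_CUBIC))
C=p.mean(0)[:2]; e=arm.get_obs()['eef_pos'][:2]; print(C-e)
E
```

```text
[[ 0.5858 -0.1111  0.05  ]
 [ 0.5904 -0.189   0.05  ]
 [ 0.503  -0.1957  0.05  ]
 [ 0.4976 -0.115   0.05  ]] [ 0.5441993  -0.15268346  0.05      ]
[ 0.54710551 -0.15256077  0.052     ] [ 0.52661139 -0.15514058  0.095     ] [282.97827148 137.92742137]
[ 0.07240096 -0.00201672]
```

View pics/crop5.png

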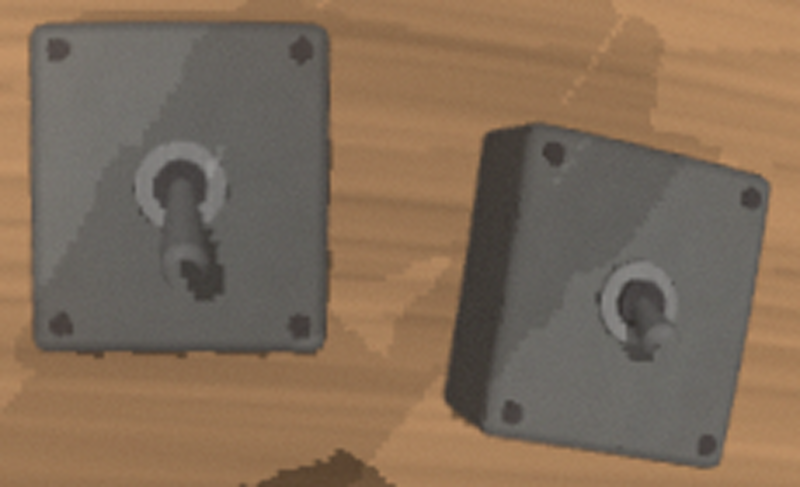

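The two boxes are clearly told apart: the long bat is at crop (185,235), in line with the fingers, and the short one is well to the right. Lowering in front of it.

Call:
arm_command(rows=[{"tx":2,"ty":0,"tz":0,"turn":0},{"tx":6,"ty":0,"tz":0,"turn":0},{"tx":10,"ty":0,"tz":0,"turn":0},{"tx":12,"ty":0,"tz":0,"turn":0},{"tx":13,"ty":0,"tz":0,"turn":0},{"tx":13,"ty":0,"tz":0,"turn":0},{"tx":13,"ty":0,"tz":0,"turn":0}])

```text
t: 19.5
eef_pos: [0.4729, -0.1517, 0.0922]
orientation: [145.8, 89.9, -31.3]
wrist_force: [-0.3, 0.1, 0.0]
width: 0.001
```

```bash
python3 - <<'E'
from h import *
snap('wrist','w14.png')
go(.535,-.152,.092)
E
```

```text
t 19.55 pos [ 0.4732 -0.1519  0.0926] yaw -87.1 F [0.8 1.  0. ] w 0.002
tx 0.08 ty 0.33 tz -6.17 turn 0.000
```

View pics/w14.png

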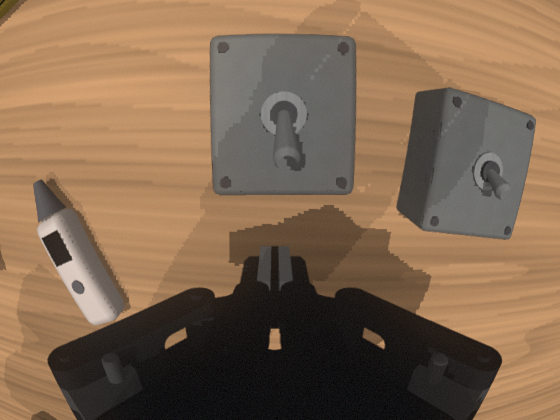

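The bat tip at (288,155) lies straight ahead, about 3–4 mm to −y. Correcting that and pushing toward +x.

Call:
arm_command(rows=[{"tx":0,"ty":0.3,"tz":-1,"turn":0},{"tx":0,"ty":0.3,"tz":-2,"turn":0},{"tx":0,"ty":0.3,"tz":-2.8,"turn":0},{"tx":0,"ty":0.3,"tz":-3.4,"turn":0},{"tx":0,"ty":0.3,"tz":-4,"turn":0},{"tx":0,"ty":0.3,"tz":-4.5,"turn":0},{"tx":0,"ty":0.3,"tz":-5,"turn":0},{"tx":0,"ty":0.3,"tz":-5.5,"turn":0},{"tx":0,"ty":0.3,"tz":-6,"turn":0},{"tx":0,"ty":0.3,"tz":-6.2,"turn":0},{"tx":0,"ty":0.3,"tz":-6.2,"turn":0}])

```text
t: 20.65
eef_pos: [0.5344, -0.1509, 0.0908]
orientation: [174.2, 90.0, -2.8]
wrist_force: [-0.0, 0.4, -0.1]
width: 0.002
```

```bash
python3 - <<'E'
from h import *
snap('wrist','w15.png')
go(.472,-.152,.092)
E
```

```text
t 20.70 pos [ 0.5342 -0.1509  0.0907] yaw -87.1 F [0.6 1.  0.5] w -0.003
tx -0.13 ty -0.21 tz 6.21 turn 0.000
```

View pics/w15.png

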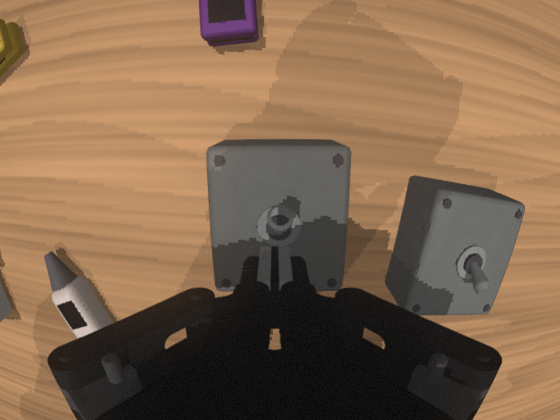

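The bat now appears to lean toward +x, with its tip at (282,222) pointing to the camera. Backing off and rising to check.

Call:
arm_command(rows=[{"tx":0,"ty":0,"tz":1,"turn":0},{"tx":0,"ty":0,"tz":3,"turn":0},{"tx":0,"ty":0,"tz":5,"turn":0},{"tx":0,"ty":0,"tz":6.5,"turn":0},{"tx":-2,"ty":0,"tz":7,"turn":0},{"tx":-6,"ty":0,"tz":7,"turn":0},{"tx":-10,"ty":0,"tz":7,"turn":0},{"tx":-13,"ty":0,"tz":7,"turn":0},{"tx":-13,"ty":0,"tz":7,"turn":0},{"tx":-13,"ty":0,"tz":7,"turn":0}])

```text
t: 21.7
eef_pos: [0.4637, -0.1546, 0.221]
orientation: [142.7, 89.9, -34.4]
wrist_force: [0.7, 1.3, -0.5]
width: -0.001
```

```bash
python3 - <<'E'
from h import *
c=snap('wrist','w16.png');s=snap('side','s16.png')
cv2.imwrite('pics/crop6.png',cv2.resize(c['pixels'][60:200,230:460],(800,487),interpolation=cv2.INTER_CUBIC))
print(arm.get_obs()['eef_pos'],arm.get_obs()['t'])
cv2.imwrite('pics/crop7.png',cv2.resize(s['pixels'][270:370,240:370],(780,600),interpolation=cv2.INTER_CUBIC))
for a in (-.02,.02): print(proj(c,[.544+a,-.152,.095],True))
E
```

```text
[ 0.46286185 -0.15402458  0.21913264] 21.8
[275.5023491  128.20815779]
[278.08290808  78.15700299]
```

View pics/crop6.png

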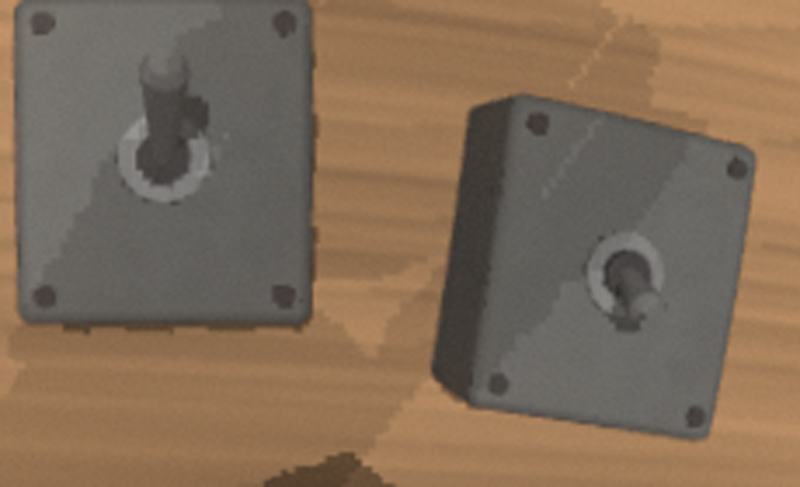

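View pics/crop7.png

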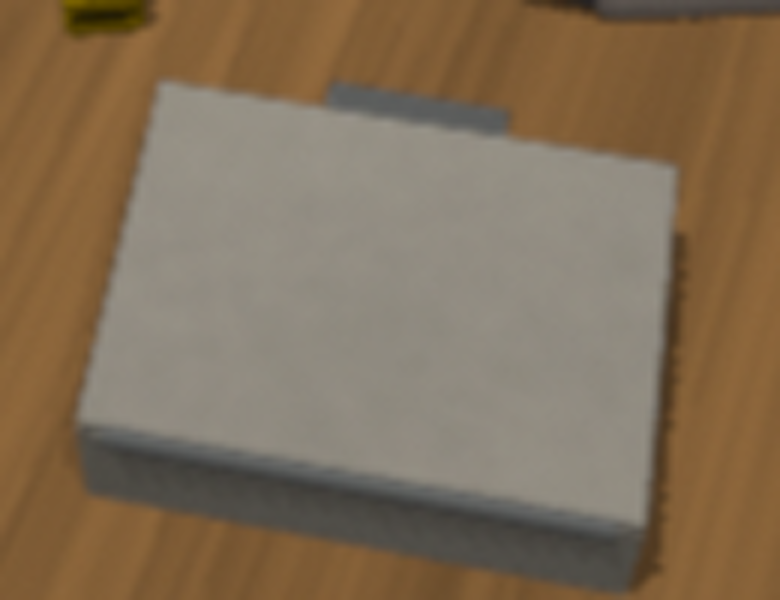

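View pics/s16.png

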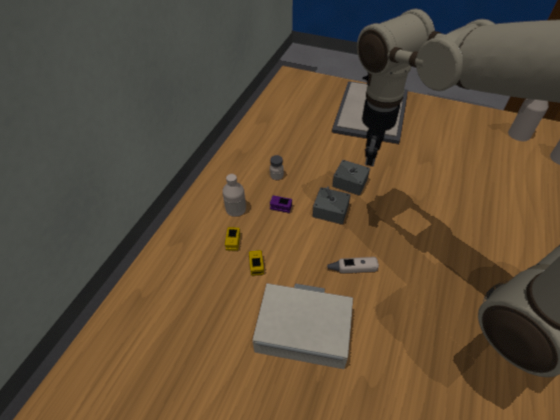

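The long bat's tip is at (277,81); the fully-on position predicts (278,78). The short bat is unchanged, the lid lies flat, and the other things are where they were. Handing in.

```bash
python3 -c "
from station import arm
print(arm.close_job())"
```

```text
the job is handed in; nothing more can be done
None
```

The oximeter is in the disinfecting box with its display up, the lid is shut and the lamp is switched on. I handed the job in at about 22 s of the 58 s allowed.

- **Oximeter:** I gripped it across its width and lowered it slowly onto the box floor, which met it with about 11 N. After I let go, the wrist view showed it lying in the box, clear of the walls.
- **Lid:** I led it down from behind with closed fingers. It came to a hard stop at 17 N, with the tool at 78.8 mm against the 79 mm expected for a shut lid. The later side view shows it flat on the box.
- **Lamp switch:** I flipped the long bat only after the lid was shut. Its tip then showed at pixel (277,81), against (278,78) predicted for fully on.
- **Everything else:** The short bat still leans as it did. The bottle, tub, thermometer and coloured oximeters look unmoved by eye, and the arm was clear of everything at the end.

**Failed or differing checks:** My first move call was refused for missing keys, and nothing moved. My first two-view fix of the long bat's tip was poor (14 mm gap between the rays), so I used the switch box's position and the wrist view instead. The box position from the top and wrist cameras differed by about 3 mm, which was within the margins I left.

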